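# Load the crushing jig and show the broken face to the camera

### The job

A mortar prism has just been broken in two in the bending jig. Lift out the longer half and lower it (do not drop it) into the open lower part of the compression jig: flat on the bed, square between the four locators, its smooth cast end up against the end stop and its broken end pointing away from the stop; leave it there. Then take out the shorter half and finish while holding it up still in the air for the inspection camera: broken face centred in front of the lens and square to it at the 120 mm working distance, the same side up as it lies now, without pushing the camera or disturbing the other things on the bench.

Things in the scene. Friction and masses are not known exactly. Their poses are not given: they have to be found in the camera images.
- half_long_center (a point): centre (20 mm above the underside) of the longer half of the broken prism: grey mortar bar 90 mm long, 40 wide, 40 high, 0.3 kg, lying in the bending jig. Its x axis runs along the bar and points out of the rough broken end (45 mm from here); the smooth cast end is 45 mm the other way; z up. Grip it across its 40 mm width
- half_long_cast (a point): centre of the smooth cast end face of the longer half (same axes)
- half_long: the longer half itself; origin at the middle of its underside, x towards its broken end, z up
- half_short_center (a point): centre (half-way up, 20 mm above the underside) of the shorter half: grey mortar bar 70 mm long, 40 wide, 40 high, about 0.25 kg, lying in the bending jig in line with the longer half, the two rough broken faces some 8 mm apart. Its x axis points out of its broken end (35 mm from here); z is up
- half_short_broken (a point): centre of the rough broken face (40 x 40 mm) of the shorter half (same axes)
- half_short: the shorter half itself; origin at the middle of its underside, x towards its broken end, z up
- bend_jig: fixed lower part of the bending jig: dark steel base 130 (x) x 210 (y) x 16 mm, two 10 mm rollers at y = -50 and +50 mm and rubber pads beside them, all tops 30 mm above the table, on which the halves lie; 14 mm guide columns up to 72 mm above the table at x = -53 and +53 mm, y = 0. Origin on the table under its middle; the prism lies along y, longer half at +y
- crush_seat (a point): middle of the bed's top in the compression jig, 34 mm above the table; x runs along the pocket to the end stop, z up. Four locators stand at x = -35 and +35 mm (10 mm long), 45 mm apart inside (y = -22.5, +22.5), 14 mm high plus lead-ins flared outward up to 24 mm. End stop: face at x = +46.5 mm, 34 wide, as high, with the same flare. Sides open for fingers at x within 30 mm of the middle
- crush_jig: the fixed lower part of the compression jig: dark base plate 150 (x) x 110 (y) x 18 mm, on it a bright steel bed block 106 x 64 mm with its top 34 mm above the table, and two 14 mm columns up to 74 mm above the table at (x, y) = (-62, 42) and (62, -42) mm. Origin on the table under its middle; axes as crush_seat
- lens_front (a point): middle of the front rim of the inspection camera's lens (black barrel in a 68 mm ring light on a white 62 mm square camera body, on a stand beyond the jigs, looking back towards the robot and 7 to 26 degrees downward). Its x axis points out of the lens along the line of sight, y level, z upward
- focus_point (a point): the point 120 mm straight in front of the lens rim, in the air, where the centre of the broken face belongs; same axes as lens_front, so the face must look along its -x
- camera_stand: the fixed camera stand with the camera: grey base 140 x 170 x 18 mm, 25 mm steel column up to 353 mm. Origin on the table roughly under the lens, 115 mm in front of the base's middle; it looks along its -x. The camera's tilt clamp is stiff and keeps its angle
- loading_head: bystander: upper part of the bending jig, upside down behind it: steel plate 50 x 140 mm with two brass bushes and a roller, 32 mm high. Origin under its middle
- plunger: bystander: upper platen of the compression jig standing behind it: round steel plunger 54 mm in diameter with a 40 mm square head, 58 mm high. Origin under its middle
- caliper: bystander: caliper 230 mm long, 13 mm high, lying along x between the jigs. Origin under its middle
- brush: bystander: hand brush lying at the left. Origin under it
- spanner: bystander: spanner lying at the right. Origin under it
- prism_a: bystander: whole mortar prism 160 x 40 x 40 mm lying in front of the camera stand. Origin under its middle
- prism_b: bystander: another whole mortar prism 160 x 40 x 40 mm, at the far left. Origin under its middle
- jar: bystander: clear jar with a black lid, 60 mm in diameter, 85 mm high, at the far right. Origin under its middle
There are look-alikes about, which are no part of the job. What is shaped like the half_short but pink or turquoise is not meant. Leave any turquoise look-alike of the half_long alone.

How it is judged (in metres and radians):
On the way:
1. the longer half lies seated in the compression jig, let go (z of half_long_center in the frame of crush_seat between 0.016 and 0.0235 m and angle between half_long_center's own z axis and vertical below 0.05 rad and y of half_long_center in the frame of crush_seat between -0.005 and 0.005 m and angle between the x axis of half_long_center and the x axis of crush_seat, either way round below 0.09 rad and x of half_long_cast in the frame of crush_seat above 0.0385 m and contact force between half_long and the fingers below 0.1 N and linear speed of half_long below 0.02 m/s), for 0.3 s.
At the end, for the whole second after the job is handed in: Longer half let go in the jig: flat, within 5 mm and 0.09 rad of the pocket's line, cast end under 8 mm from the stop. Shorter half held still, touching neither camera nor other half, broken face within 16 mm of the focus point, facing the lens, bar within 0.17 rad of its axis and unrolled (all of step 1 and distance between half_short_broken and focus_point below 0.016 m and x of half_short_center in the frame of focus_point above 0.02 m and angle between the x axis of half_short_center and the x axis of focus_point, either way round below 0.17 rad and angle between the y axis of half_short_center and the y axis of focus_point, either way round below 0.17 rad and contact force between half_short and the fingers above 1 N and contact force between half_short and camera_stand below 0.1 N and contact force between half_short and half_long below 0.1 N and linear speed of half_short below 0.02 m/s); the arm keeps its last pose, push and grip.
It fails at once if the camera or its stand is pushed (contact force between camera_stand and the fingers above 3 N or contact force between camera_stand and the arm above 3 N or contact force between camera_stand and half_short above 3 N or contact force between camera_stand and half_long above 3 N).
It fails at once if a bystander is shifted by more than 30 mm (distance of any of loading_head, plunger, caliper, brush, spanner, prism_a, prism_b, jar from where it was at the start of the episode above 0.03 m).
It fails at once if a half is dropped (falls free for more than about 13 mm) ((linear speed of half_long above 0.5 m/s and contact force between half_long and the fingers below 0.05 N) or (linear speed of half_short above 0.5 m/s and contact force between half_short and the fingers below 0.05 N)).
It also fails if it takes over 59 s, if anything falls off the work surface, if the arm or the gripper's body presses on something with over 40 N, if the wrist force passes 120 N, or if a joint passes its speed limit or range.

### The arm

A 6-joint arm with a two-finger parallel gripper is mounted at the origin on the work surface. World frame = base frame: x ahead of the robot, y to its left, z up, the work surface at z = 0. Lengths are in m, angles in degrees, forces in N, time in s.
With the tool pointing down it reaches from about 0.325 to 0.775 m from the base axis. Payload 5.5 kg.
Tool frame: the origin (TCP) lies at the centre of the arm's flange, where the gripper is bolted on; the fingertips stand 182 mm ahead of it and the grasp point (between the pads) lies 163 mm ahead of it; z points along the fingers, y is the line along which they close (so a half turn about z gives the same grasp; the last joint's range is limited). The gripper opens to 88 mm and grips with 3 to 60 N. Pads are 20 mm wide; open, the fingers measure 115 mm over their backs; the gripper's body (75 mm by 178 mm) begins 61 mm behind the grasp point.
Start: joints at [-68.566, 5.22, 70.514, -0, 104.267, -3.249], TCP at [0.251, -0.545, 0.405] pointing down, gripper open.
Joint ranges: [-164.24, 164.24], [-49.07, 125.15], [9.68, 141.18], [-86.29, 266.29], [3.28, 154.24], [-151.56, 151.56]. Speed limits (degrees/s): [147.25, 147.25, 172.46, 180, 180, 180].

### API

Orientations are given as [roll, pitch, yaw] about the fixed x, y, z axes, in that order (R = Rz(yaw) Ry(pitch) Rx(roll)).
In Python, from station import r gives the robot as it stands. The module is installed in compiled form; this text tells all that it offers. Calls block until the motion is done:
- r.reach(position, orientation): joint-space move of the TCP to a pose.
- r.servo_line(position, rotation=None, speed=0.15): straight line of the TCP; rotation=None keeps the orientation; speed is the mean speed in m/s.
- r.move_joints(angles): joint-space move.
- r.let_go() and r.grab(squeeze=None): open the fingers fully, or close them until they stop; squeeze is the grip in N (None keeps the last).
- r.wait(seconds).
- r.inverse_kinematics(position, orientation): joint angles nearest the present ones, or None.
- r.sense(): the state.
- r.snapshot(name): name is "side" or "top" or "wrist"; returns a dict with "frame" (384x512x3 uint8, red, green, blue), "fx", "fy", "cx", "cy" (pixels), "R" (3x3) and "t" (3): a world point X has camera coordinates R X + t. Camera axes: x right, y down, z forward; pixel columns grow to the right and rows downward; lengths in m; the calibration is good to about 2 mm. A picture is of the moment at which its call begins. There is no depth.
A pose or a line that the arm cannot do raises r.IKError and nothing moves.
- r.hand_in(): hands the job in; it is judged then, once.
The state is a dict: "clock": time; "joints": joint angles; "joint_vel": joint speeds; "joint_torque": joint torques, N m; "tcp_pos": TCP position; "orientation": TCP orientation; "contact_force": force on the tool from outside, world axes, zero at the start; "torque": the same for the moment, N m; "opening": finger opening in m; "gripper_force": force on a finger pad.
Only numpy, scipy, OpenCV 4.12 (cv2) and the standard library are available. Lean on these libraries where they do the work, as an engineer would, in place of code of your own. Each camera call takes 0.05 s, during which the arm holds its last target. There are 200 camera calls.

## Working session

There is one attempt and no reset: what is moved stays moved. The work goes in short steps, each a Python script; the robot and the scene stay as the last script left them, time stands still between calls to the robot, and variables do not carry over. Pictures are saved under pics/ and viewed, at most 10 in all, crops included, and the job is handed in when it is done.

```bash
mkdir -p pics
cat > h.py <<'E'
import numpy as np, cv2
from station import r
def snap(n,f=None):
    s=r.snapshot(n)
    if f: cv2.imwrite('pics/'+f,s['frame'][:,:,::-1])
    return s
def ray(s,u,v):
    R=np.array(s['R']);t=np.array(s['t'])
    c=-R.T@t; d=R.T@np.array([(u-s['cx'])/s['fx'],(v-s['cy'])/s['fy'],1.]); return c,d/np.linalg.norm(d)
def plane(s,u,v,z):
    c,d=ray(s,u,v); return c+d*(z-c[2])/d[2]
def proj(s,X):
    p=np.array(s['R'])@np.array(X)+np.array(s['t']); return np.array([s['fx']*p[0]/p[2]+s['cx'],s['fy']*p[1]/p[2]+s['cy']])
def tri(obs):
    A=np.zeros((3,3));b=np.zeros(3)
    for s,u,v in obs:
        c,d=ray(s,u,v);P=np.eye(3)-np.outer(d,d);A+=P;b+=P@c
    return np.linalg.solve(A,b)
E
python3 - <<'E'
from h import *
import pickle
a=snap('top','top.png');b=snap('side','side.png')
pickle.dump((a,b),open('s0.pkl','wb'))
for s in(a,b):print(s['fx'],s['cx'],s['cy'],ray(s,256,192))
print(r.sense())
E
```

```text
376.31740758830233 254.87123946977917 194.30388426075086 (array([0.41721868, 0.01760916, 1.26594126]), array([ 0.08232894, -0.01452644, -0.99649934]))
469.7524978065989 256.3334812080897 196.49185602956146 (array([0.44325582, 0.9233195 , 1.33562139]), array([ 0.03315347, -0.62564389, -0.77940398]))
{'clock': 0.1, 'joints': array([-6.85653836e+01,  5.25940096e+00,  7.05730736e+01, -1.79625953e-03,
        1.04266113e+02, -3.24859399e+00]), 'joint_vel': array([ 0.04521049,  0.01081317, -0.25515236, -0.01086764, -0.00654853,
        0.07087947]), 'joint_torque': array([ 4.17121919e-03, -4.47857273e+01, -4.07570100e+01,  7.01242732e-02,
        2.84801406e-02, -1.10772655e-04]), 'tcp_pos': array([ 0.25057694, -0.54523682,  0.40363213]), 'orientation': array([-1.79901472e+02, -3.84794501e-03,  2.46827659e+01]), 'contact_force': array([-0.41113529,  0.44630376,  0.29494821]), 'torque': array([ 0.01628204,  0.03082613, -0.00308198]), 'gripper_force': 0.0, 'opening': 0.08771682402627427}
```

View pics/top.png

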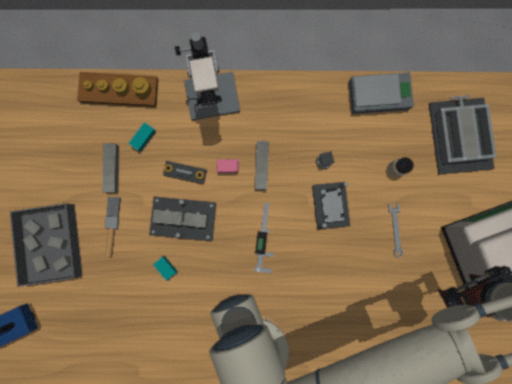

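View pics/side.png

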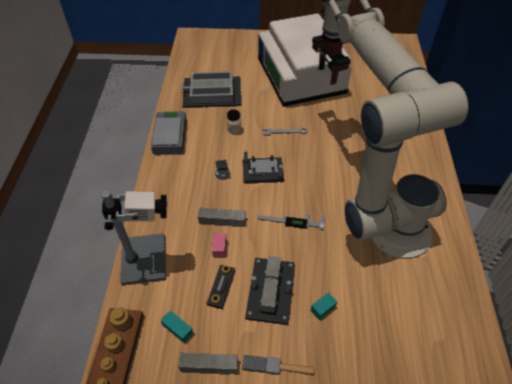

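The top view shows the grey halves in the dark bending jig at about (168,216) for the long one and (195,221) for the short one. The compression jig is at (331,205) and the camera at (204,85).

Look-alikes are turquoise at (142,138) and (166,267), pink at (228,166), and the whole prisms at (110,168) and (261,165). I choose the grey pair in the jig and will check it in a close crop.

Run:
```python
from h import *
import pickle
a,b=pickle.load(open('s0.pkl','rb'))
def crop(s,u,v,w,h,W,H): return cv2.resize(s['frame'][v:v+h,u:u+w],(W,H),interpolation=cv2.INTER_CUBIC)
A=crop(a,145,190,80,60,400,300);B=crop(a,301,175,80,60,400,300)
C=crop(a,165,30,80,60,400,300);D=crop(b,95,185,80,60,400,300)
cv2.imwrite('pics/c.png',np.vstack([np.hstack([A,B]),np.hstack([C,D])])[:,:,::-1])
for n,u,v,z in[('long',168,216,.07),('short',195,221,.07),('jig',183,218,.016),('crush',331,205,.034),('lens',206,100,.3),('base',212,95,.018)]:print(n,plane(a,u,v,z))
```

```text
long [0.43855706 0.27845929 0.07      ]
short [0.42307915 0.19291632 0.07      ]
jig [0.43310028 0.24061046 0.016     ]
crush [ 0.47727    -0.24683063  0.034     ]
lens [0.73834324 0.13536889 0.3       ]
base [0.84957422 0.14967226 0.018     ]
```

View pics/c.png

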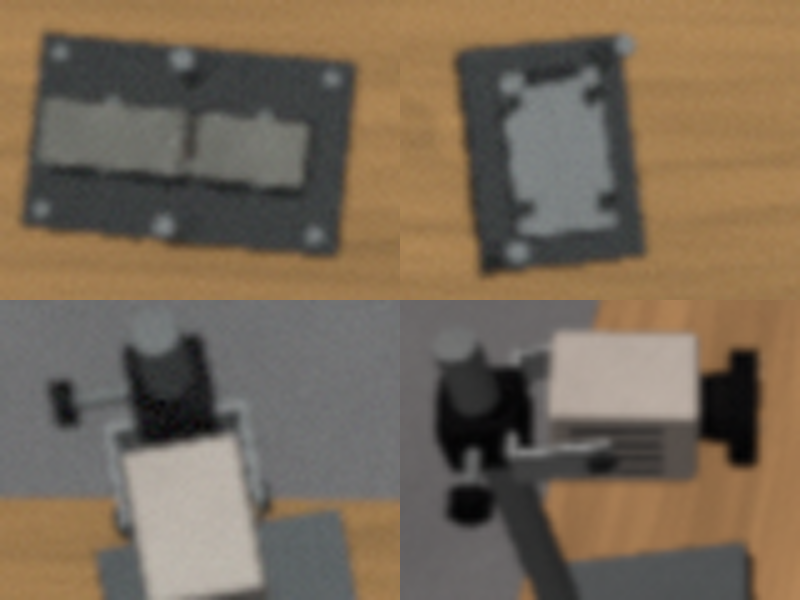

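The crop confirms it: the grey long half is on the left at crop (113,138) and the grey short half on the right at (250,148). In the compression jig the dark end stop is on the far side at crop (550,72), so the pocket's x points away from the robot. Next come the wrist views.

Run:
```python
from h import *
import pickle
out={}
for n,p,yaw in[('crush',(.477,-.247,.45),5),('bend',(.432,.238,.45),80)]:
    r.reach(p,[180,0,yaw]); r.wait(.3)
    out[n]=snap('wrist'); out[n]['sense']=r.sense(); print(r.sense()['clock'],r.sense()['tcp_pos'],r.sense()['joints'].round(1)); print(ray(out[n],256,192))
pickle.dump(out,open('w.pkl','wb'))
cv2.imwrite('pics/w.png',np.vstack([out['crush']['frame'],out['bend']['frame']])[:,:,::-1][:, :])
im=np.hstack([out['crush']['frame'],out['bend']['frame']])
cv2.imwrite('pics/w.png',cv2.resize(im,(800,300),interpolation=cv2.INTER_AREA)[:,:,::-1])
```

```text
1.8583 [ 0.47684419 -0.24746973  0.44985614] [-31.1  -3.7  74.9  -0.  108.8  54. ]
(array([ 0.55210488, -0.24008259,  0.42931439]), array([-0.29534707, -0.02021834, -0.95517607]))
3.9833 [0.43222075 0.2376417  0.44997371] [ 24.9 -10.4  81.   -0.  109.4  34.9]
(array([0.44463615, 0.31395816, 0.42946295]), array([-0.05684244, -0.29132696, -0.95493327]))
```

View pics/w.png

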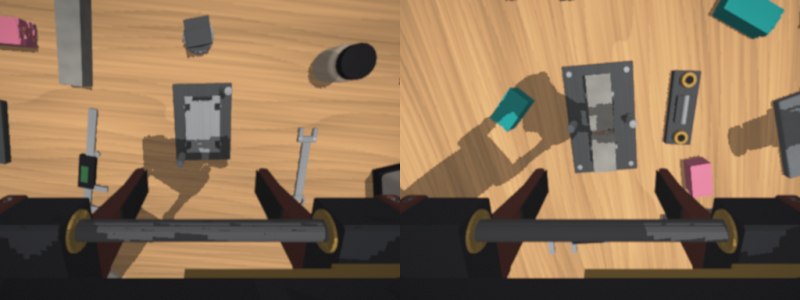

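The left wrist view has the compression jig at about (202,121), with its dark stop at the far end. The right view has the bending jig at about (600,115), long half at the top and short half at the bottom. I'll crop these larger to take edges.

Run:
```python
from h import *
import pickle
o=pickle.load(open('w.pkl','rb'))
A=o['crush']['frame'][95:215,205:325];B=o['bend']['frame'][70:230,195:315]
A=cv2.resize(A,(450,450),interpolation=cv2.INTER_CUBIC);B=cv2.resize(B,(337,450),interpolation=cv2.INTER_CUBIC)
cv2.imwrite('pics/w2.png',np.hstack([A,B])[:,:,::-1])
```

```text
(no output)
```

View pics/w2.png

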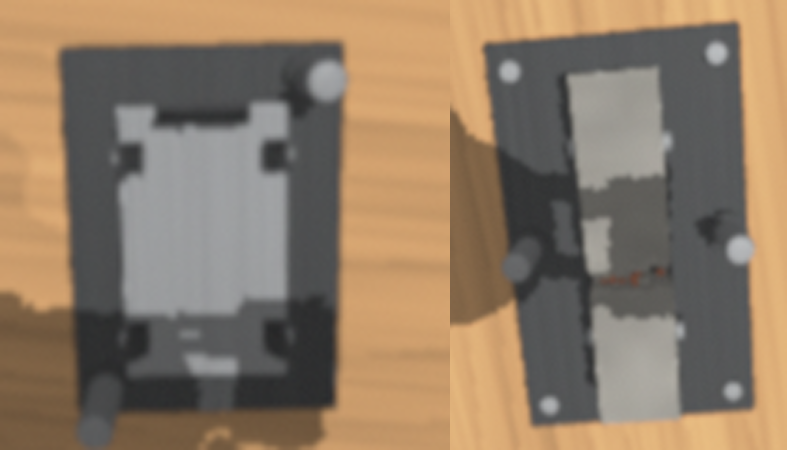

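```bash
cat > m.py <<'E'
from h import *
import pickle
o=pickle.load(open('w.pkl','rb'))
c=lambda u,v,z:plane(o['crush'],205+(u+.5)/3.75-.5,95+(v+.5)/3.75-.5,z)
b=lambda u,v,z:plane(o['bend'],195+(u-450+.5)/2.808-.5,70+(v+.5)/2.8125-.5,z)
def rect(n,P):
    TL,TR,BR,BL=P=np.array(P); f=(TL+TR)/2;k=(BL+BR)/2;d=f-k
    print(n,'centre',P.mean(0).round(4),'far',f.round(4),'near',k.round(4),'L',np.linalg.norm(d).round(4),'W',np.linalg.norm(TL-TR).round(4),np.linalg.norm(BL-BR).round(4),'ang',np.degrees(np.arctan2(d[1],d[0])).round(2), np.degrees(np.arctan2(*(TL-TR)[1::-1])).round(2)-90)
rect('bed',[c(116,106,.034),c(289,101,.034),c(287,376,.034),c(125,376,.034)])
rect('base',[c(62,47,.018),c(343,42,.018),c(335,407,.018),c(80,410,.018)])
rect('bars',[b(568,73,.07),b(659,67,.07),b(679,418,.07),b(600,421,.07)])
rect('bbase',[b(486,45,.016),b(738,22,.016),b(752,407,.016),b(532,425,.016)])
print('gap',b(632,274,.07),b(632,284,.07))
E
python3 m.py
```

```text
bed centre [ 0.4788 -0.2488  0.034 ] far [ 0.5318 -0.2434  0.034 ] near [ 0.4258 -0.2542  0.034 ] L 0.1065 W 0.0644 0.065 ang 5.79 6.569999999999993
base centre [ 0.4796 -0.2491  0.018 ] far [ 0.5528 -0.2416  0.018 ] near [ 0.4064 -0.2566  0.018 ] L 0.1472 W 0.1072 0.1074 ang 5.85 5.939999999999998
bars centre [0.4332 0.2465 0.07  ] far [0.4416 0.3291 0.07  ] near [0.4248 0.164  0.07  ] L 0.1659 W 0.0401 0.0395 ang 84.18 83.53999999999999
bbase centre [0.4334 0.2459 0.016 ] far [0.4433 0.3485 0.016 ] near [0.4234 0.1433 0.016 ] L 0.2061 W 0.1265 0.1267 ang 84.46 84.84
gap [0.43390136 0.23757888 0.07      ] [0.43306742 0.23281538 0.07      ]
```

All sizes match the given ones (bed 106.5×64.5, base 147×107, bars 166×40), so I'll grasp the longer half.

Run:
```python
from h import *
r.let_go()
r.reach([.4374,.2852,.32],[180,0,84.3]); r.servo_line([.4374,.2852,.219],speed=.12); r.wait(.2)
print(r.sense()['contact_force'])
r.grab(25); r.wait(.3); s=r.sense(); print(s['opening'],s['gripper_force'],s['contact_force'])
r.servo_line([.4374,.2852,.34],speed=.12); r.wait(.2); s=r.sense(); print(s['opening'],s['contact_force'],s['clock'])
r.reach([.481,-.249,.32],[180,0,5.85]); r.wait(.4)
w=snap('wrist'); s=r.sense(); print(s['opening'],s['tcp_pos'],s['orientation'],s['clock'])
import pickle; pickle.dump((w,s),open('w3.pkl','wb'))
cv2.imwrite('pics/w3.png',cv2.resize(w['frame'][60:310,110:410],(720,600),interpolation=cv2.INTER_CUBIC)[:,:,::-1])
```

```text
[ 0.46965733 -0.42823527 -0.45953421]
0.03993057739334699 24.98181939125061 [ 1.11396984 -0.15115682 -0.48978281]
0.04015004881497018 [-0.55474359  0.13882275 -3.07400093] 8.4583
0.03967416285166998 [ 0.48107796 -0.24882654  0.31999401] [-1.79997767e+02  9.89348785e-04  5.87086908e+00] 10.85
```

View pics/w3.png

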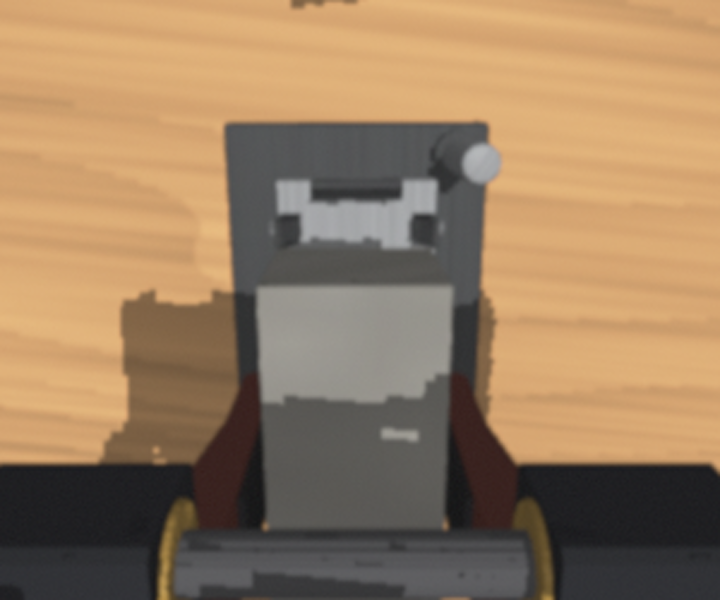

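The bar is held square. The top edge of its cast end runs (258,287) to (452,286), and the far corners of the bed are at (276,180) and (438,180).

Run:
```python
from h import *
import pickle
w,s=pickle.load(open('w3.pkl','rb'))
f=lambda u,v,z:plane(w,110+(u+.5)/2.4-.5,60+(v+.5)/2.4-.5,z)
a=np.radians(5.85);R=np.array([[np.cos(a),np.sin(a)],[-np.sin(a),np.cos(a)]])
t=s['tcp_pos'][:2]
for n,L,Rr in[('cast',f(258,287,.171),f(452,286,.171)),('bed',f(276,180,.034),f(438,180,.034)),('base',f(226,123,.018),f(488,123,.018))]:
    m=(L+Rr)/2; d=R@(L-Rr)[:2]; print(n,'rel tcp',(R@(m[:2]-t)).round(4),'W',np.linalg.norm(d).round(4),'ang',(np.degrees(np.arctan2(d[1],d[0]))-90).round(2))
print('seat0 rel tcp',R@(np.array([.479,-.249])-t))
```

```text
cast rel tcp [0.0425 0.001 ] W 0.0389 ang 0.35
bed rel tcp [0.0505 0.0002] W 0.0641 ang 0.05
base rel tcp [0.072  0.0001] W 0.1073 ang 0.05
seat0 rel tcp [-2.08481550e-03  3.92393768e-05]
```

Run:
```python
from h import *
p=[.4786,-.2491]
r.servo_line(p+[.262],speed=.12)
f0=r.sense()['contact_force']
for z in(.25,.24,.233,.228,.225,.2238,.2228,.222):
    r.servo_line(p+[z],speed=.05); s=r.sense(); df=s['contact_force']-f0; print(z,df.round(2),s['tcp_pos'].round(4),s['opening'].round(4))
    if np.linalg.norm(df)>8: break
print(s['clock'])
```

```text
Traceback (most recent call last):
AttributeError: 'float' object has no attribute 'round'
```

Run:
```python
from h import *
p=[.4786,-.2491]
f0=r.sense()['contact_force'];print(f0)
for z in(.24,.233,.228,.225,.2238,.2228,.222):
    r.servo_line(p+[z],speed=.05); s=r.sense(); df=s['contact_force']-f0; print(z,df.round(2),s['tcp_pos'].round(4))
    if np.linalg.norm(df)>8: break
print(s['clock'])
```

```text
[-0.07544316 -0.19370845 -4.02039708]
0.24 [0.83 0.02 1.28] [ 0.4784 -0.249   0.2393]
0.233 [0.21 0.31 0.19] [ 0.4785 -0.249   0.2324]
0.228 [-0.23  0.6   0.16] [ 0.4785 -0.249   0.2275]
0.225 [ 0.53 -0.26  0.98] [ 0.4785 -0.2491  0.2247]
0.2238 [0.82 0.66 0.34] [ 0.4786 -0.2491  0.2238]
0.2228 [1.13 0.48 1.31] [ 0.4787 -0.2492  0.223 ]
0.222 [-2.03  1.93  8.5 ] [ 0.4787 -0.2491  0.223 ]
13.7667
```

It touched down at the predicted height with no side force. I'll release, retreat and look.

Run:
```python
from h import *
import pickle
r.let_go(); r.wait(.2)
r.servo_line([.4787,-.2491,.40],speed=.15); r.wait(.3)
w=snap('wrist');s=r.sense();print(s['clock']);pickle.dump((w,s),open('w4.pkl','wb'))
A=cv2.resize(w['frame'][80:240,170:350],(675,600),interpolation=cv2.INTER_CUBIC)
cv2.imwrite('pics/w4.png',A[:,:,::-1])
# lens: side/top pixels from the initial views, crop scale 5
a,b=pickle.load(open('s0.pkl','rb'))
```

```text
16.525
```

View pics/w4.png

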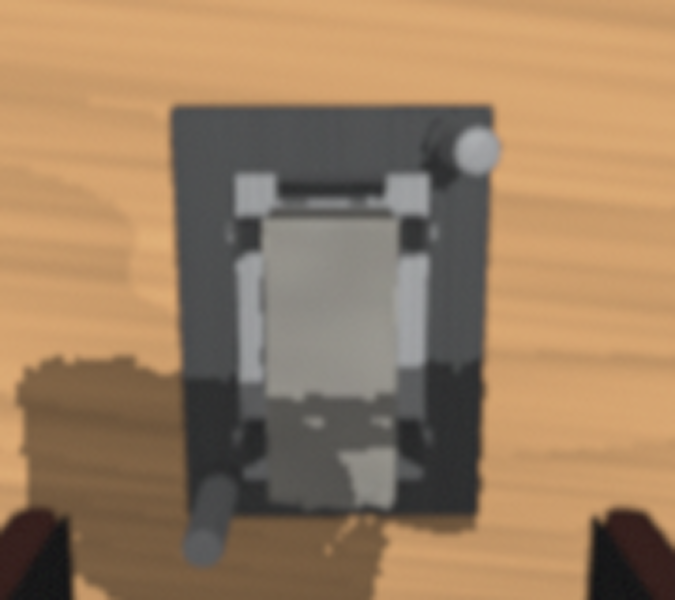

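It's seated square between the locators: cast edge (265–395, 217), bed far edge (235–430, 175). Next I'll put a number on that and enlarge the camera in both fixed views.

Run:
```python
from h import *
import pickle
w,s=pickle.load(open('w4.pkl','rb'))
f=lambda u,v,z:plane(w,170+(u+.5)/3.75-.5,80+(v+.5)/3.75-.5,z)
a=np.radians(5.85);R=np.array([[np.cos(a),np.sin(a)],[-np.sin(a),np.cos(a)]])
C=(f(265,217,.074)+f(395,217,.074))/2;B=(f(235,175,.034)+f(430,175,.034))/2;D=(f(268,508,.074)+f(395,508,.074))/2
d=R@(C-B)[:2];print('cast in seat x',.053+d[0],'y',d[1],'bar dir/len',R@(C-D)[:2])
x,y=snap('top'),snap('side'); pickle.dump((x,y),open('s1.pkl','wb'))
A=cv2.resize(x['frame'][45:125,175:225],(375,600),interpolation=cv2.INTER_CUBIC)
B=cv2.resize(y['frame'][170:250,110:165+5],(412,600),interpolation=cv2.INTER_CUBIC)
cv2.imwrite('pics/cam.png',np.clip(np.hstack([A,B])[:,:,::-1]*1.3,0,255).astype(np.uint8))
```

```text
cast in seat x 0.04366908583853975 y 0.000819927786873755 bar dir/len [0.09106793 0.00051055]
```

View pics/cam.png

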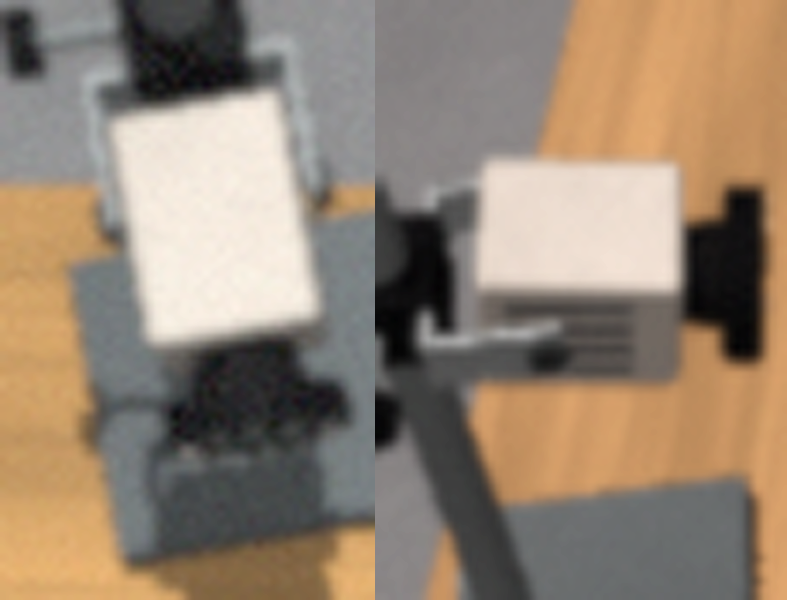

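```bash
cat > lens.py <<'E'
from h import *
import pickle
T,S=pickle.load(open('s1.pkl','rb'))
A=lambda u,v:(T,175+(u+.5)/7.5-.5,45+(v+.5)/7.5-.5)
B=lambda u,v:(S,110+(u-375+.5)/7.5-.5,170+(v+.5)/7.5-.5)
P=[tri([A(*a),B(*b)]) for a,b in[((110,122),(478,290)),((275,93),(485,158)),((318,318),(680,162)),((150,345),(680,292))]]
bl,br,fr,fl=P
ax=(fl+fr-bl-br); ax/=np.linalg.norm(ax)
yaw=np.degrees(np.arctan2(-ax[1],-ax[0])); pit=np.degrees(np.arcsin(-ax[2]))
yl=np.array([-ax[1],ax[0],0]);yl/=np.linalg.norm(yl); n=np.cross(ax,yl)
c0=np.mean(P,axis=0)-.031*n
c,d=ray(*B(763,274)); s,t=np.linalg.lstsq(np.c_[ax,-d],c-c0,rcond=None)[0]
lens=c0+s*ax; focus=lens+.12*ax
if __name__=='__main__':
    print(np.round(P,4),'W',np.linalg.norm(bl-br),np.linalg.norm(fl-fr),'L',np.linalg.norm(fl-bl),np.linalg.norm(fr-br))
    print('ax',ax,'yaw',yaw,'down',pit,'lens',lens,'miss',np.linalg.norm(c+t*d-lens),'focus',focus)
    q=proj(T,lens);print('top crop px',(q-[175,45])*7.5,'tri',tri([A(259,425),B(763,274)]))
E
python3 lens.py
```

```text
[[0.8405 0.1785 0.3148]
 [0.8498 0.121  0.319 ]
 [0.7795 0.1068 0.3021]
 [0.7694 0.1657 0.3001]] W 0.05840826254025964 0.05980726202559628 L 0.07380275165539586 0.07363459026358
ax [-0.95934472 -0.18331342 -0.21460174] yaw 10.8177839520599 down 12.392163575316669 lens [0.75582659 0.13270553 0.26518007] miss 0.0033604616579999435 focus [0.64070523 0.11070792 0.23942786]
top crop px [251.81942625 396.68825728] tri [0.75106137 0.13096212 0.26673847]
```

The lens is at about (0.755, 0.132, 0.266), looking down 12° with yaw 10.8°. The measured body width is 59 mm against 62, and the two estimates agree to 5 mm. Now the shorter half.

```bash
cat > go.py <<'E'
from lens import *
from scipy.spatial.transform import Rotation as Ro
x=-ax;z=-n;R=np.c_[x,np.cross(z,x),z]; rpy=Ro.from_matrix(R).as_euler('xyz',degrees=True)
foc=np.array([.6395,.1105,.240])
tcp=foc+.035*ax+.169*n
E
python3 - <<'E'
from go import *
print(tcp,rpy,r.inverse_kinematics(tcp,rpy))
p=[.4282,.198]
r.reach(p+[.35],[180,0,84.3]); r.servo_line(p+[.219],speed=.12); r.wait(.2)
print(r.sense()['contact_force'])
r.grab(30); r.wait(.3); s=r.sense(); print(s['opening'],s['gripper_force'],s['contact_force'])
r.servo_line(p+[.37],speed=.12); r.wait(.1); print(r.sense()['opening'])
r.reach(tcp+.1*ax,rpy); r.wait(.2); s=r.sense(); print(s['tcp_pos'],s['clock'],s['opening'])
r.servo_line(tcp+.025*ax,speed=.08); r.wait(.4)
s=r.sense();print(s['tcp_pos'],s['orientation'],s['contact_force'],s['clock'])
t,d,w=snap('top'),snap('side'),snap('wrist'); pickle.dump((t,d,w),open('s2.pkl','wb'))
A=cv2.resize(t['frame'][40:180,165:265],(286,400),interpolation=cv2.INTER_CUBIC)
B=cv2.resize(d['frame'][150:290,100:280],(514,400),interpolation=cv2.INTER_CUBIC)
cv2.imwrite('pics/f1.png',np.hstack([A,B])[:,:,::-1]); cv2.imwrite('pics/fw.png',w['frame'][:,:,::-1])
E
```

```text
[0.57029975 0.09727708 0.39755152] [180.         -12.39216358  10.81778395] [ 6.01221551 -3.75080846 80.67224119  1.03021345 90.72850879 85.31898727]
[ 0.50232756 -0.70865482 -0.274692  ]
0.0400122615628644 29.99960035085678 [ 1.0768818  -0.76574927  0.36262847]
0.03973977798037269
[0.4743013  0.07952244 0.37593698] 23.4917 0.040055345590111015
[0.54619913 0.09266524 0.39226982] [179.99757402 -12.40125533  10.81762343] [-0.11651795  0.05403152 -1.80535919] 24.975
```

View pics/f1.png

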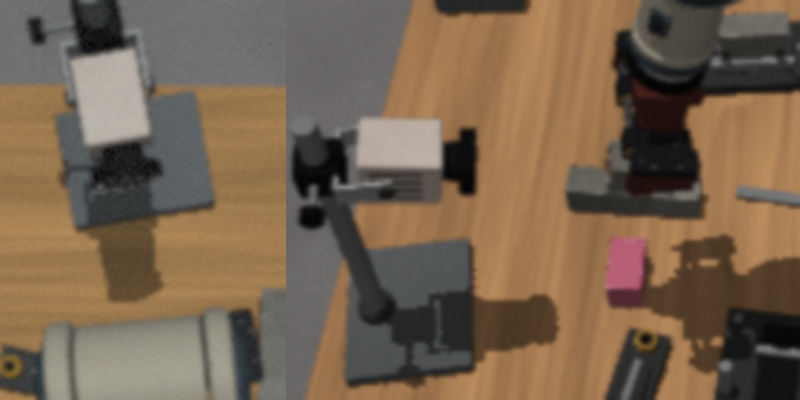

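The side view shows the camera ring front at (475,160) and the gripper at (660,150). The long grey bar under it at (635,190) is prism_a on the table, not the held half. I'll use the last picture to overlay the expected corners of the held bar and lens ring on the side and wrist views.

Run:
```python
from go import *
t,d,w=pickle.load(open('s2.pkl','rb'))
y=np.cross(n,-ax); f=foc+.025*ax
box=[f+(.07*k)*ax+i*.02*y+j*.02*n for k in(0,1) for i,j in((-1,-1),(1,-1),(1,1),(-1,1))]
ring=[lens+.034*(np.cos(q)*yl+np.sin(q)*n) for q in np.linspace(0,6.28,12,endpoint=False)]
def draw(s,x0,y0,ww,hh,k):
    im=cv2.resize(s['frame'][y0:y0+hh,x0:x0+ww],None,fx=k,fy=k,interpolation=cv2.INTER_CUBIC).copy()
    for P,c in[(box,(255,0,0)),(ring,(0,255,0))]:
        for i,X in enumerate(P):
            q=(proj(s,X)-[x0,y0]+.5)*k; cv2.circle(im,tuple(int(v) for v in q),2,(255,255,0) if c[0] and i>3 else c,-1)
    return im
B=draw(d,135,180,130,80,6.15)[:300,:800]
W=cv2.resize(draw(w,0,0,512,384,1),(400,300))
T=draw(t,165,60,100,75,4)[:300,:400]
cv2.imwrite('pics/f2.png',np.vstack([cv2.resize(B,(800,300)),np.hstack([W,T])])[:,:,::-1])
```

```text
(no output)
```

View pics/f2.png

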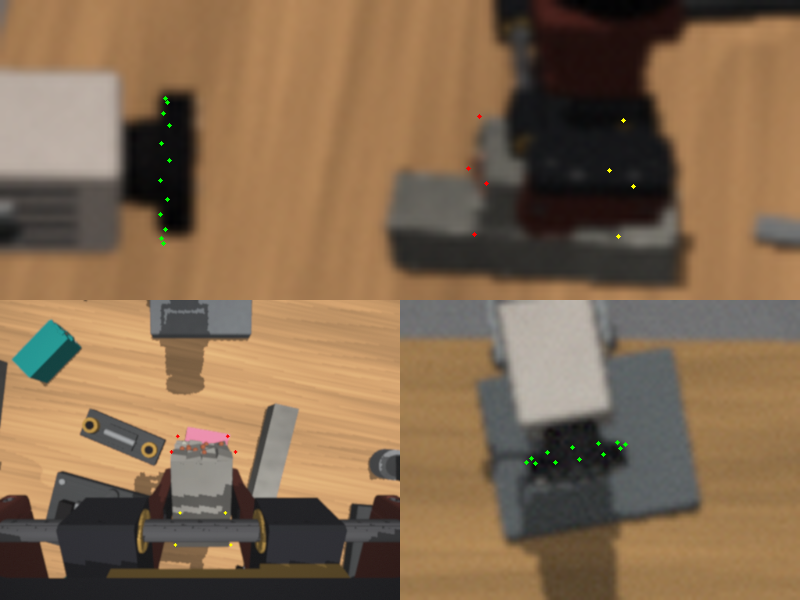

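The held half matches its predicted corners; its face is some 3–5 mm back of the red points. The projected ring at (165,170) falls short of the real one at (193,165), though. My side crop was scaled 412/55 wide while showing 60 columns, so its x scale is 6.87, not 7.5. I'll correct that.

```bash
sed -i 's|110+(u-375+.5)/7.5|110+(u-375+.5)/(412/60)|' lens.py; python3 lens.py; python3 -c "
from go import *
t,d,w=pickle.load(open('s2.pkl','rb'));print(rpy,(proj(d,lens)-[135,180])*6.15)"
```

```text
[[0.8385 0.1784 0.3156]
 [0.8475 0.1209 0.3199]
 [0.7734 0.1066 0.3044]
 [0.7635 0.1653 0.3021]] W 0.058321541695169614 0.05959657664942039 L 0.07730242491888552 0.07703305201130228
ax [-0.96616726 -0.17712952 -0.18747256] yaw 10.38879241519454 down 10.805322222673082 lens [0.7420885  0.13115145 0.266589  ] miss 0.0017935831686396303 focus [0.62614843 0.10989591 0.2440923 ]
top crop px [255.20359295 432.59404642] tri [0.74333438 0.13069502 0.26961816]
[180.         -10.80532222  10.38879242] [191.07879916 164.38576061]
```

The corrected fit is consistent: miss 1.8 mm, and both views agree on the ring. Now the final approach.

```bash
sed -i 's|^foc=.*|foc=np.array([.6265,.1098,.2450])-.003*ax|' go.py
python3 - <<'E'
from go import *
r.servo_line(tcp,rpy,speed=.04); r.wait(1.0)
s=r.sense();print(tcp,s['tcp_pos'],s['orientation'],s['contact_force'],s['opening'],s['gripper_force'],s['clock'])
t,d,w=snap('top'),snap('side'),snap('wrist')
# broken-face top edge: first grey bar row in wrist column band vs expectation
f=foc+.003*ax
print('expected face centre side px',proj(d,f),'wrist top edge px',[proj(w,foc+i*.02*yl+.02*n).round(1) for i in(-1,1)])
c=proj(w,f).astype(int); col=w['frame'][:,c[0]-15:c[0]+15].astype(int).mean(1); sat=col.max(1)-col.min(1)
print([(v,int(sat[v]),int(col[v].mean())) for v in range(c[1]-30,c[1]+50,4)])
E
```

```text
[0.56441917 0.09841859 0.40500448] [0.56442869 0.0984201  0.40501019] [-179.99944023  -10.80713065   10.38924358] [ 0.31873507  0.08016499 -3.95243174] 0.039663440908757 29.999278485774994 26.85
expected face centre side px [207.91573421 206.8505146 ] wrist top edge px [array([218.8, 193.7]), array([300.6, 193.7])]
[(158, 96, 158), (162, 96, 159), (166, 99, 165), (170, 86, 161), (174, 89, 177), (178, 88, 181), (182, 42, 155), (186, 28, 107), (190, 36, 115), (194, 25, 121), (198, 7, 100), (202, 8, 134), (206, 9, 145), (210, 8, 141), (214, 8, 143), (218, 8, 144), (222, 8, 144), (226, 9, 144), (230, 8, 144), (234, 9, 144)]
```

The top edge of the face is at row 199 against 193.7 nominal. That is 2.6 mm back, which the 3 mm offset covers. The arm is still and the grip is firm, so I'm handing in.

```bash
python3 -c "
from h import *
print(r.hand_in())"
```

```text
the job is handed in; nothing more can be done
None
```

I handed the job in at about 27 s on the robot clock, and the verdict was not shown: the longer half is seated in the compression jig with its cast end about 3 mm from the stop, and the shorter half is held still with its broken face at the measured focus point.

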